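Fit the matching tube carousel to the tilting rotator

ROBOT

A 7-joint arm with a two-finger parallel gripper is mounted at the origin on the work surface. World frame = base frame: x ahead of the robot, y to its left, z up, the work surface at z = 0. Lengths are in mm, angles in rad, forces in N, time in s.
With the tool pointing down it reaches from about 400 to 875 mm from the base axis. Payload 6.5 kg.
Tool frame: the origin (TCP) lies between the finger pads; the fingertips stand 22 mm ahead of it and the grasp point (between the pads) lies 3 mm ahead of it; z points along the fingers, x is the direction in which the jaws open and shut, and the axes are right-handed (so a half turn about z gives the same grasp; the last joint's range is limited). The gripper opens to 85 mm and grips with 20 to 120 N. Pads are 22 mm wide; open, the fingers measure 114 mm over their backs; the gripper's body (76 mm by 85 mm) begins 54 mm behind the grasp point. The pads swing forward as they close: fully open they stand 13 mm farther back than shut.
Start: joints at [1.063, 0.536, -0.004, 1.538, 0.003, 1.067, -0.071], TCP at [277.914, -587.583, 253.29] pointing down, gripper open.
Joint ranges: [-2.7, 2.7], [-0.37, 2.16], [-1.27, 1.26], [0.24, 2.4], [-1.31, 4.45], [0.19, 1.91], [-2.76, 2.76]. Speed limits (rad/s): [2.39, 2.39, 3.14, 3.14, 3.14, 3.14, 3.14].

INTERFACE

Orientations are given as a rotation vector (axis times angle).
In Python, from plant import ctrl, telemetry, viewer, workorder gives the robot as it stands. Calls block until the motion is done:
- ctrl.move_pose(position, orientation): joint-space move of the TCP to a pose.
- ctrl.servo_line(position, velocity=150, ori=None): straight line of the TCP; ori=None keeps the orientation; velocity is the mean speed in mm/s.
- ctrl.goto_joints(angles): joint-space move.
- ctrl.let_go() and ctrl.close_gripper(effort=None): open the fingers fully, or close them until they stop; effort is the grip in N (None keeps the last).
- ctrl.wait(seconds).
- ctrl.ik(position, orientation): joint angles nearest the present ones, or None.
- telemetry.state(): the state.
- viewer.snapshot(name): name is "scene" or "top" or "wrist"; returns a dict with "image" (420x560x3 uint8, red, green, blue), "camera_matrix" (3x3 intrinsics, pixels), "extrinsics" (4x4, takes a point from camera to world coordinates); the wrist camera has in their place "tool_from_camera" (4x4, takes a point from camera to tool coordinates, whose origin is the TCP and whose axes are the tool frame's). Camera axes: x right, y down, z forward; pixel columns grow to the right and rows downward; lengths in mm; the calibration is good to about 2 mm. A picture is of the moment at which its call begins: read the wrist's pose just before it. There is no depth.
A pose or a line that the arm cannot do raises ctrl.Unreachable and nothing moves.
- workorder.hand_in(): hands the job in, once; it reports no verdict.
The state is a dict: "time": time; "joint_pos": joint angles; "dq": joint speeds; "effort": joint torques, N m; "ee_pos": TCP position; "tool_rot": TCP orientation; "wrist_force": force on the tool from outside, world axes, zero at the start; "ft_torque": the same for the moment, N m; "width": finger opening in mm.
Only numpy, scipy, OpenCV 4.12 (cv2) and the standard library are available. Lean on these libraries where they do the work, as an engineer would, in place of code of your own. Each camera call takes 0.05 s, during which the arm holds its last target.

TASK

Of the three loose carousels, pick the one whose keyhole slots match the three studs on the tube rotator's tilted head; fit it over the studs flat against the face and turn it clockwise until it stops, so that it is locked under the stud heads. Leave the rotator's head set to a tilt of 35 degrees (the long tick), the carousel let go of, and the other two carousels and the lab ware where they are.

Things in the scene. Friction and masses are not known exactly. Their poses are not given: they have to be found in the camera images.
- rotator: White base of the tube rotator, fixed to the bench, 190 (x) x 165 (y) x 30 mm, with two white cheeks rising to 135 mm that carry the tilting head between them. Origin: on the bench, straight below the hinge; z up, -x roughly away from the robot. Place and yaw differ each time.
- head (a joint): Head's tilt, rad, counted from its lower stop, where the face leans 20 degrees from level: 0.262 is a tilt of 35 degrees from level. It grows as the face leans further to the base's -x (away from the robot); upper stop 0.56. Friction-held (0.9 N m), stays where left. A dark pointer at each hinge end sweeps ticks on the cheeks at 15, 25, 35, 45, 55 degrees; the one at 35 is the long one.
- hinge (a point): On the hinge axis, at the head's middle, 95 mm above the bench. Axes as face: the hinge runs along y; a growing tilt is a turn about -y. The face is 65 mm from here along z.
- face (a point): Centre of the head's flat steel face, 144 mm across. z: out of the face along the head's axis. y: in the face, level. x: in the face, towards the robot and upward. Three equal headed studs stand on it, 54 mm from the centre, at 90, 210 and 330 degrees anticlockwise from x.
- stud0 (a point): Foot of the stud at 90 degrees, where its axis meets the face; axes as face. Each stud: shank 9 mm diameter from the face to 12 mm above it, then a round head of 18 mm diameter from 12 to 16 mm above the face. A carousel's slab under the heads has about 2.5 mm of play.
- stud1 (a point): Foot of the stud at 210 degrees; axes as face.
- stud2 (a point): Foot of the stud at 330 degrees; axes as face.
- carousel_a: Loose aluminium tube carousel: 12-sided disc 150 mm over its flats on three 1.5 mm feet, slab from z=1.5 to 9.5 mm, twelve small pegs on the rim up to 16 mm, a fin in the middle. Origin: centre of its underside; z up its axis. Three keyhole slots on a 54 mm radius circle. Fitted, its z lies along the face's z. About 0.34 kg, varies.
- fin (a point): Centre of the top of carousel_a's upright fin, the thing to hold it by, 61 mm above the underside centre, axes as the carousel. The fin is 48 mm long (x), 15 mm thick (y) and rises from the slab; pinch its flat faces, which look to +y and -y.
- entry (a point): Centre, in the underside plane, of the entry hole of one keyhole slot of carousel_a: 54 mm from the centre at 70 degrees anticlockwise (seen from the fin side) from its x; the others at 190 and 310. It is 19.5 mm wide radially and tangentially, 0.75 mm clear of a stud head all round. All three must go over the stud heads, in any of the three turns.
- slot_end (a point): Same slot, 54 mm out at 90 degrees from x: the stud's axis stands here when the shank meets the slot's blind end (others at 210, 330). From the entry the slot narrows to 12 mm and runs anticlockwise, so the fitted carousel, feet on the face, is turned 20 degrees clockwise (seen from the fin side) to its stop. A little friction, no click.
- carousel_b: Loose aluminium tube carousel with the same disc, feet, pegs and fin as carousel_a, origin and axes alike, but with three keyhole slots on a circle of only 36 mm radius. About 0.34 kg. Leave it where it lies.
- carousel_c: Loose aluminium tube carousel with the same disc, feet, pegs and fin as carousel_a, origin and axes alike, but with four keyhole slots on a circle of 54 mm radius. About 0.34 kg. Leave it where it lies.
- tube_rack: Blue tube rack 70 x 160 x 35 mm with closed tubes, top at 49 mm. A bystander of about 0.35 kg; origin at the centre of its underside. Leave it alone.
- vial_tray: White tray 120 x 160 x 30 mm of amber vials, tops at 41 mm. A bystander of about 0.5 kg; origin at the centre of its underside. Leave it alone.
- beaker: Glass beaker 72 mm across, 90 mm high. A bystander of about 0.12 kg; origin at the centre of its underside. Leave it alone.
- reagent_bottle: White bottle with a blue cap, 72 mm across, 150 mm high. A bystander of about 0.4 kg; origin at the centre of its underside. Leave it alone.
- jar: Amber jar 56 mm across, 60 mm high. A bystander of about 0.15 kg; origin at the centre of its underside. Leave it alone.

How it is judged (in metres and radians):
At the end, for the whole second after the job is handed in: carousel_a released, at rest, flat on the head's face (centre within 5 mm, underside within 4 mm, axes within 4 degrees) and turned home (slot end within 5 mm of a stud axis); head tilt 35 +/- 3 degrees; other carousels and bystanders within 30 mm of where they started (distance between carousel_a and face below 0.005 m and z of carousel_a in the frame of face between -0.003 and 0.004 m and angle between the z axis of carousel_a and the z axis of face, either way round below 0.07 rad and angle between carousel_a's own z axis and vertical below 1 rad and (distance between slot_end and stud0 below 0.005 m or distance between slot_end and stud1 below 0.005 m or distance between slot_end and stud2 below 0.005 m) and value of joint head between 0.20944 and 0.314159 rad and linear speed of carousel_a below 0.02 m/s and angular speed of carousel_a below 0.1 rad/s and distance of each of tube_rack, vial_tray, beaker, reagent_bottle, jar, carousel_b, carousel_c from where it was at the start of the episode below 0.03 m); the robot touches nothing.
It fails at once if another carousel or a bystander is shoved about or knocked over (moved more than 30 mm) (distance of any of tube_rack, vial_tray, beaker, reagent_bottle, jar, carousel_b, carousel_c from where it was at the start of the episode above 0.03 m).
It also fails if it takes over 51 s, if anything falls off the work surface, if the arm or the gripper's body presses on something with over 40 N, if the wrist force passes 120 N, or if a joint passes its speed limit or range.

## Working session

There is one attempt and no reset: what is moved stays moved. The work goes in short steps, each a Python script; the robot and the scene stay as the last script left them, time stands still between calls to the robot, and variables do not carry over. Pictures are saved under pics/ and viewed, and the job is handed in when it is done.

```bash
ls; mkdir -p pics; python3 - <<'E'
from plant import ctrl, telemetry, viewer, workorder
import cv2
s=telemetry.state();print(s)
for n in ["scene","top","wrist"]:
    r=viewer.snapshot(n)
    cv2.imwrite(f"pics/{n}0.png",r["image"][:,:,::-1])
    print(n,{k:v.tolist() for k,v in r.items() if k!="image"})
E
```

```text
pics
{'time': 0.0, 'joint_pos': array([ 1.06280681,  0.53715334, -0.00444281,  1.53885339,  0.00261673,
        1.06730338, -0.07122755]), 'dq': array([-7.92624489e-04, -1.82150244e-03,  6.65039307e-04, -1.45319986e-03,
       -2.04347953e-04, -1.02529655e-06,  5.53732244e-04]), 'effort': array([-5.05095340e-04, -5.83418226e+01,  1.04800265e+00, -2.59108096e+01,
        1.22554076e-02,  9.47758905e-03, -2.31979163e-05]), 'ee_pos': array([ 277.64728758, -587.07114734,  252.42903204]), 'tool_rot': array([-2.65356217e+00,  1.68023991e+00,  2.37986941e-03]), 'wrist_force': array([-0.00103119, -0.73764436, -0.45502953]), 'ft_torque': array([0.01287267, 0.02071211, 0.00204301]), 'width': 85.63003884058487}
scene {'camera_matrix': [[425.9400673476734, 0.0, 267.8284249007471], [0.0, 425.9400673476734, 212.44535076927693], [0.0, 0.0, 1.0]], 'extrinsics': [[0.27945032311475293, 0.819363200163801, -0.5005511593517638, 1135.3315208206423], [0.9600886466440252, -0.2320920263105272, 0.15608677685286987, -141.19408649159965], [0.011717828139386178, -0.5241919853836075, -0.851519497700016, 1034.1561
[... 209 characters left out ...]
391894081372, 0.10045589384892753, 449.3709584327698], [-0.9999950324557517, -0.0019076452453384513, 0.0025091738556490936, 20.803131002134666], [-0.0023048411937564794, -0.10046078971169017, -0.9949383485611433, 1320.8741796252602], [0.0, 0.0, 0.0, 1.0]]}
wrist {'camera_matrix': [[293.95760891227724, 0.0, 277.3272988429057], [0.0, 293.95760891227724, 209.80474322966907], [0.0, 0.0, 1.0]], 'tool_from_camera': [[0.99999954165319, -0.0009503754153280819, -0.00011610329942750041, -0.2151708492718063], [0.0009372651425345186, 0.9469392923036296, 0.3214111047016747, -82.75441817756099], [-0.00019551843592819797, -0.3214110662034963, 0.9469397490307765, -120.62609884341325], [0.0, 0.0, 0.0, 1.0]]}
```

View pics/scene0.png

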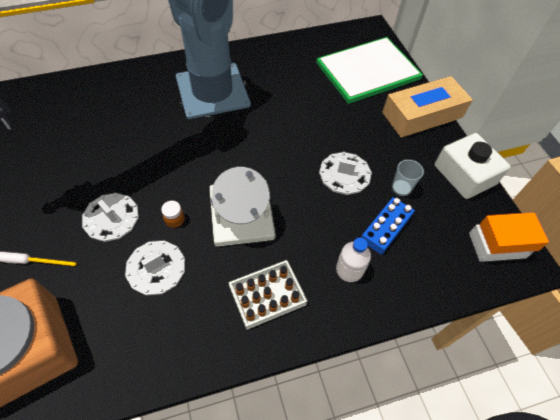

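View pics/top0.png

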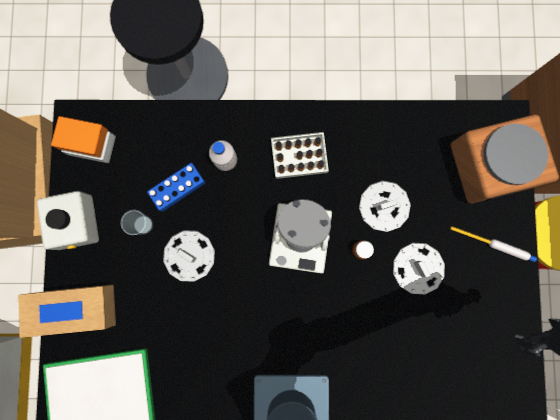

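View pics/wrist0.png

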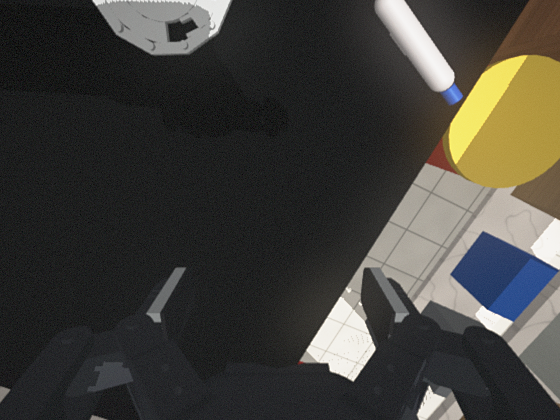

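```bash
python3 - <<'E'
import cv2,numpy as np
im=cv2.imread("pics/top0.png")
def c(x,y,r=35):return cv2.resize(im[y-r:y+r,x-r:x+r],(390,290*390//390),interpolation=cv2.INTER_CUBIC) 
def cc(x,y,r):return cv2.resize(im[y-r:y+r,x-r:x+r],(300,300),interpolation=cv2.INTER_CUBIC)
cv2.imwrite("pics/topcrops.png",np.vstack([np.hstack([cc(189,256,30),cc(384,206,30)]),np.hstack([cc(418,268,30),cc(302,235,42)])]))
E
```

```text
(no output)
```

View pics/topcrops.png

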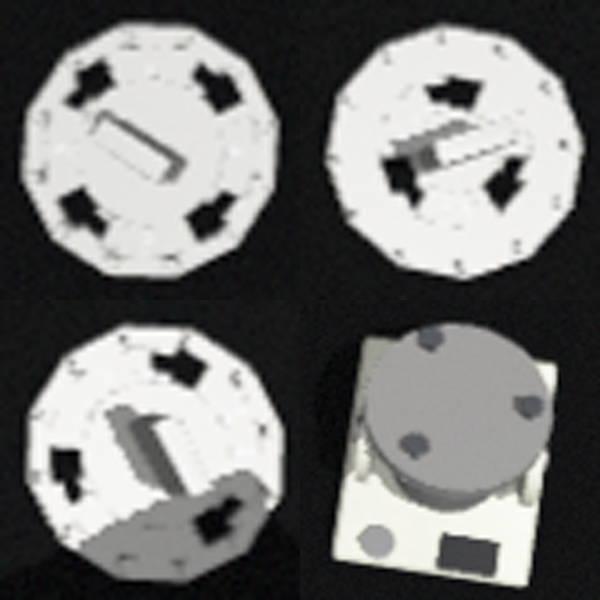

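```bash
python3 - <<'E'
import cv2,numpy as np
im=cv2.imread("pics/scene0.png")
a=cv2.resize(im[160:250,195:285],(500,500),interpolation=cv2.INTER_CUBIC)
im=cv2.imread("pics/top0.png")
b=cv2.resize(im[190:280,260:350],(300,300),interpolation=cv2.INTER_CUBIC)
b=cv2.copyMakeBorder(b,0,200,0,0,cv2.BORDER_CONSTANT)
cv2.imwrite("pics/crop2.png",np.hstack([a,b]))
E
cat > h.py <<'E'
import numpy as np,cv2
from scipy.spatial.transform import Rotation as R
from scipy.optimize import least_squares
def basepose(p):
    # p: x,y (mm, hinge), yaw (rad), tilt(rad from level)
    x,y,yaw,t=p
    B=R.from_euler('z',yaw)
    # face axes: z leans to base -x by t
    F=B*R.from_euler('y',-t)
    hinge=np.array([x,y,95.])
    return hinge,F
def studpts(p,h=16.):
    hg,F=basepose(p)
    a=np.radians([90,210,330])
    P=np.c_[54*np.cos(a),54*np.sin(a),np.full(3,65+h)]
    return hg+F.apply(P)
def proj(P,K,E):
    Q=(np.asarray(P)-E[:3,3])@E[:3,:3]
    q=Q@K.T
    return q[:,:2]/q[:,2:]
def ray(uv,K,E):
    d=np.array([(uv[0]-K[0,2])/K[0,0],(uv[1]-K[1,2])/K[1,1],1.])
    return E[:3,3],E[:3,:3]@d
def onplane(uv,K,E,z):
    o,d=ray(uv,K,E); return o+d*(z-o[2])/d[2]
E
```

```text
(no output)
```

View pics/crop2.png

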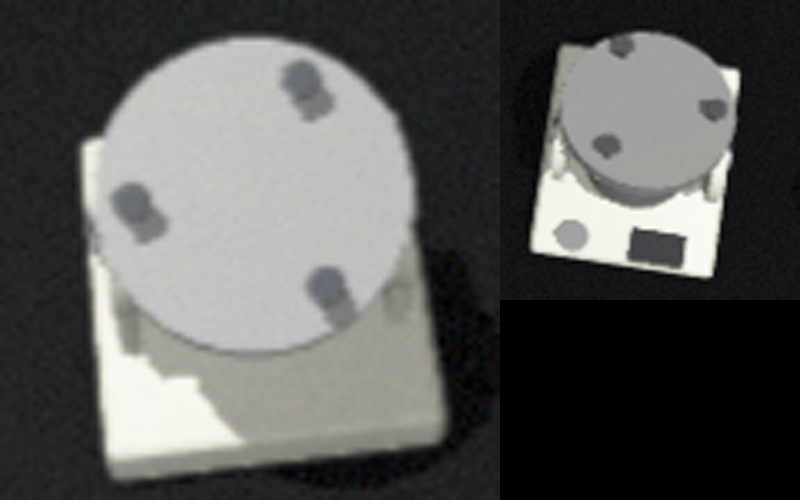

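```bash
cat > coarse.py <<'E'
from h import *
from plant import ctrl, telemetry, viewer
t=viewer.snapshot("top"); s=viewer.snapshot("scene")
Kt,Et,Ks,Es=t["camera_matrix"],t["extrinsics"],s["camera_matrix"],s["extrinsics"]
mt=np.array([(323.6,222.4),(296.6,203.5),(292.1,233.5)]);ms=np.array([(218.9,196),(253.9,211.3),(249.4,174)])
f=lambda p:np.r_[(proj(studpts(p),Kt,Et)-mt).ravel(),(proj(studpts(p),Ks,Es)-ms).ravel()]
best=None
for y0 in [2.8,3.1,3.4]:
    r=least_squares(f,[510,-30,y0,.5],x_scale=[10,10,.1,.1])
print(r.x,np.degrees(r.x[2:]),np.round(r.fun,1))
# carousel A fin etc
for uv,n in [((418,268),'A'),((384,206),'B'),((189,256),'C'),((365,249),'jar')]:
    print(n,onplane(uv,Kt,Et,9.5))
E
python3 coarse.py
```

```text
[ 5.14740520e+02 -2.60407275e+01  2.99626263e+00  5.02063270e-01] [171.67320326  28.76610639] [ 0.1 -0.4 -0.9  0.1 -0.4 -1.3 -0.5 -0.4 -0.5 -0.4 -0.3 -0.7]
A [ 420.44420884 -381.50569513    9.5       ]
B [ 607.77752199 -283.43184486    9.5       ]
C [454.84490246 307.46272851   9.5       ]
jar [ 477.00519627 -223.35619175    9.5       ]
```

```bash
cat >> h.py <<'E'
def tool_for_carousel(F,c,phi,flip,g=50.,lift=0.):
    """tool pose holding carousel whose frame = F*Rz(phi), origin c; grasp point g above underside."""
    C=F*R.from_euler('z',phi)
    # tool z=-Cz ; tool x = +-Cy ; flip False: tool -y=+Cx
    cx,cy,cz=C.as_matrix().T
    s=-1 if flip else 1
    ty=-s*cx; tz=-cz; tx=np.cross(ty,tz)
    T=R.from_matrix(np.c_[tx,ty,tz])
    pos=c+cz*(g+3+lift)   # TCP is 3 mm behind grasp point
    return pos,T
E
python3 - <<'E'
from h import *
from plant import ctrl
p0=[514.7,-26,2.996,.502]
def ok(pos,T):
    q=ctrl.ik(pos,T.as_rotvec()); return q
for tilt in [20,28.8,35]:
  hg,F=basepose([*p0[:3],np.radians(tilt)])
  c=hg+F.apply([0,0,65])
  for k in range(3):
    for fl in (0,1):
      out=[]
      for dphi,l in [(20,100),(20,0),(0,0),(0,80)]:
        pos,T=tool_for_carousel(F,c,np.radians(120*k+dphi),fl,lift=l)
        q=ok(pos,T); out.append('None' if q is None else np.round(q,2).tolist())
      print(tilt,k,fl,out[0],out[1],out[2],out[3]=='None')
E
```

```text
20 0 0 [0.47, 0.72, -0.78, 1.33, 0.35, 1.6, 1.47] [0.49, 0.75, -0.76, 1.52, 0.38, 1.4, 1.43] [0.45, 0.74, -0.7, 1.52, 0.34, 1.38, 1.11] False
20 0 1 [0.12, 0.6, -0.17, 1.36, 0.03, 1.53, -1.42] [0.12, 0.63, -0.18, 1.55, 0.04, 1.31, -1.42] [0.06, 0.63, -0.08, 1.55, -0.01, 1.31, -1.73] False
20 1 0 [-0.0, 0.6, 0.02, 1.37, -0.06, 1.52, -2.38] [-0.02, 0.63, 0.04, 1.56, -0.07, 1.3, -2.37] [-0.09, 0.63, 0.13, 1.56, -0.12, 1.3, -2.68] False
20 1 1 [0.39, 0.68, -0.63, 1.34, 0.26, 1.57, 0.49] [0.41, 0.71, -0.63, 1.53, 0.3, 1.37, 0.45] [0.35, 0.69, -0.52, 1.53, 0.23, 1.35, 0.16] False
20 2 0 [0.18, 0.61, -0.27, 1.36, 0.08, 1.53, -0.41] [0.22, 0.65, -0.32, 1.54, 0.12, 1.32, -0.44] [0.17, 0.64, -0.24, 1.54, 0.08, 1.32, -0.76] False
20 2 1 [0.6, 0.83, -1.08, 1.33, 0.53, 1.68, 2.37] [0.64, 0.9, -1.08, 1.51, 0.59, 1.5, 2.31] [0.64, 0.9, -1.08, 1.51, 0.59, 1.5, 1.96] False
28.8 0 0 [0.4, 0.88, -0.77, 1.12, 0.37, 1.81, 1.48] [0.44, 0.88, -0.75, 1.35, 0.38, 1.59, 1.45] [0.42, 0.87, -0.7, 1.36, 0.34, 1.57, 1.12] False
28.8 0 1 [0.09, 0.77, -0.13, 1.14, 0.01, 1.73, -1.39] [0.1, 0.76, -0.14, 1.38, 0.02, 1
[... 825 characters left out ...]
, -0.01, 1.87, -1.38] [0.09, 0.86, -0.12, 1.26, -0.0, 1.63, -1.39] [0.03, 0.85, -0.02, 1.26, -0.06, 1.63, -1.68] False
35 1 0 [-0.02, 0.89, 0.11, 0.99, -0.13, 1.87, -2.33] [-0.03, 0.85, 0.1, 1.27, -0.13, 1.63, -2.33] [-0.08, 0.86, 0.19, 1.27, -0.18, 1.63, -2.63] False
35 1 1 [0.25, 0.94, -0.51, 0.96, 0.23, 1.91, 0.54] [0.32, 0.92, -0.55, 1.24, 0.25, 1.68, 0.5] [0.26, 0.89, -0.44, 1.24, 0.18, 1.66, 0.21] False
35 2 0 [0.12, 0.9, -0.2, 0.98, 0.04, 1.88, -0.37] [0.14, 0.86, -0.21, 1.26, 0.05, 1.64, -0.38] [0.1, 0.86, -0.14, 1.26, 0.01, 1.64, -0.7] False
35 2 1 [0.19, 0.92, -0.36, 0.97, 0.14, 1.89, 2.7] [0.54, 1.11, -1.08, 1.22, 0.59, 1.82, 2.33] [0.54, 1.11, -1.08, 1.22, 0.59, 1.82, 1.98] False
```

```bash
cat > v1.py <<'E'
from h import *
from plant import ctrl, telemetry, viewer
import pickle
p0=[514.7,-26,2.996,.502]
hg,F=basepose(p0); c=hg+F.apply([0,0,65])
def snap(n):
    s=telemetry.state(); r=viewer.snapshot("wrist")
    T=np.eye(4);T[:3,:3]=R.from_rotvec(s["tool_rot"]).as_matrix();T[:3,3]=s["ee_pos"]
    cv2.imwrite(f"pics/{n}.png",r["image"][:,:,::-1])
    pickle.dump(dict(K=r["camera_matrix"],E=T@r["tool_from_camera"],X=r["tool_from_camera"],T=T),open(f"pics/{n}.pkl","wb"))
    print(n,s["time"],s["ee_pos"],s["wrist_force"])
if __name__=="__main__":
    pos,T=tool_for_carousel(F,c,np.radians(260),0,lift=100)
    ctrl.move_pose(pos,T.as_rotvec()); ctrl.wait(.3); snap("face1")
    ty=T.as_matrix()[:,1]; tx=T.as_matrix()[:,0]
    ctrl.servo_line(pos-30*ty+50*tx,velocity=150); ctrl.wait(.3); snap("face2")
E
python3 v1.py
```

```text
face1 2.85 [618.44196301 -41.58658312 286.12037721] [0.14834022 0.13141218 0.36788801]
face2 3.7417 [668.60333779 -27.84847093 260.71616134] [-0.20932309  0.13751173 -0.02280502]
```

View pics/face1.png

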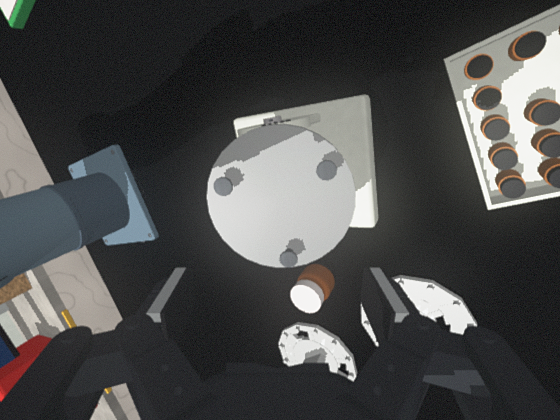

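View pics/face2.png

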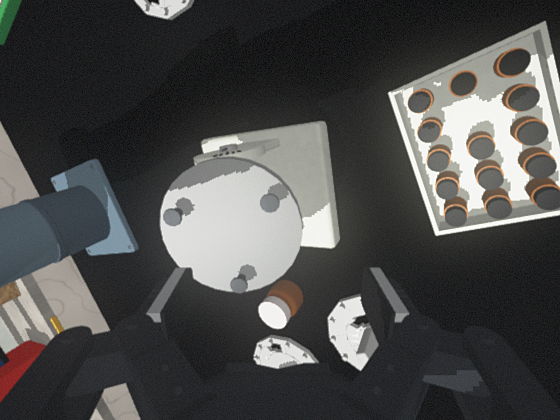

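```bash
python3 - <<'E'
import cv2,numpy as np
rows=[]
for n,pts in [("face1",[(289,258),(327,168),(223,186)]),("face2",[(239,284),(270,203),(173,216)])]:
    im=cv2.imread(f"pics/{n}.png")
    print(n,[im[y,x].tolist() for x,y in pts])
    rows.append(np.hstack([cv2.resize(im[y-16:y+16,x-16:x+16],(256,256),interpolation=cv2.INTER_NEAREST) for x,y in pts]))
cv2.imwrite("pics/fc.png",np.vstack(rows))
E
```

```text
face1 [[133, 127, 126], [128, 123, 123], [136, 133, 129]]
face2 [[131, 132, 129], [136, 131, 129], [143, 136, 136]]
```

View pics/fc.png

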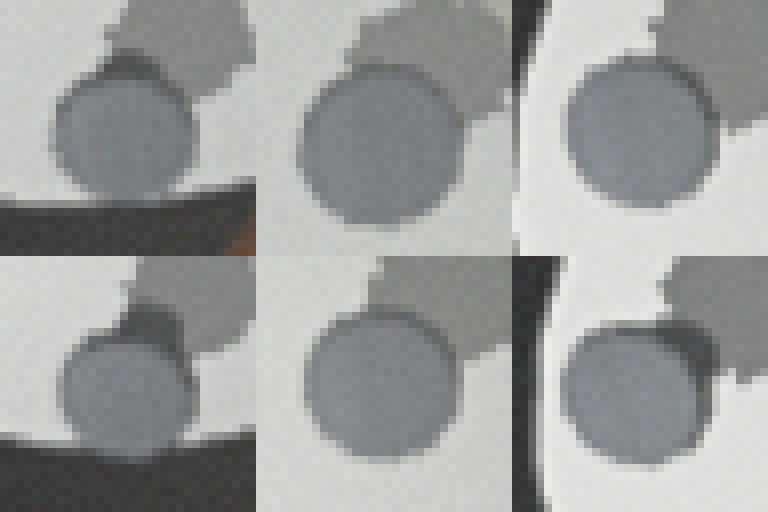

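```bash
cat > fitface.py <<'E'
from h import *
import pickle
D=[pickle.load(open(f"pics/face{i}.pkl","rb")) for i in (1,2)]
M=[np.array([(288.0,258.0),(326.1,169.9),(222.5,186.0)]),np.array([(238.5,285.4),(269.2,202.9),(171.4,216.9)])]
f=lambda p:np.r_[tuple((proj(studpts(p),d["K"],d["E"])-m).ravel() for d,m in zip(D,M))]
r=least_squares(f,[514,-26,2.996,.5],x_scale=[10,10,.1,.1])
print(r.x,np.degrees(r.x[2:]),np.round(r.fun,1))
# free: z offset & roll too
def studs6(q):
    P=studpts(q[:4]); return P+[0,0,q[4]]
f2=lambda q:np.r_[tuple((proj(studs6(q),d["K"],d["E"])-m).ravel() for d,m in zip(D,M))]
r2=least_squares(f2,[*r.x,0],x_scale=[10,10,.1,.1,10])
print(r2.x,np.degrees(r2.x[2:4]),np.round(r2.fun,1))
np.save("face.npy",r.x)
E
python3 fitface.py
```

```text
[ 5.21125555e+02 -2.76104649e+01  2.99106005e+00  4.41108663e-01] [171.3751169   25.27366468] [-0.   0.8  0.4 -0.2 -0.2 -0.  -0.4 -0.2  0.2 -0.3 -0.3  0.2]
[ 5.21558311e+02 -2.80251648e+01  2.99388145e+00  4.27450615e-01
 -1.10336441e+00] [171.53677158  24.4911162 ] [-0.   0.6  0.1 -0.1 -0.   0.  -0.2 -0.4 -0.1 -0.2  0.2  0. ]
```

```bash
cat > v2.py <<'E'
from v1 import *
C=R.from_euler('z',np.radians(25))
pos,T=tool_for_carousel(C,np.array([420,-380,0.]),0,0,g=42,lift=130)
q=ctrl.ik(pos,T.as_rotvec()); print(q)
if q is not None:
    ctrl.move_pose(pos,T.as_rotvec()); ctrl.wait(.3); snap("A1")
E
python3 v2.py
```

```text
[ 0.66023314  0.49268944 -0.00554956  1.82902306  0.00359051  0.81988979
 -0.48157023]
A1 5.7083 [ 420.55599932 -379.66952893  174.9329642 ] [0.13068843 0.09733991 0.82877295]
```

View pics/A1.png

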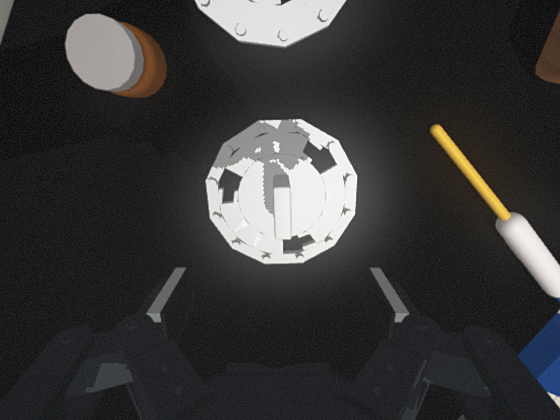

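```bash
cat > zoom.py <<'E'
import cv2,sys
n,x,y,w,h,s=sys.argv[1],*map(int,sys.argv[2:7])
im=cv2.imread(f"pics/{n}.png")[y:y+h,x:x+w]
cv2.imwrite(f"pics/{n}_z{x}_{y}.png",cv2.resize(im,(w*s,h*s),interpolation=cv2.INTER_NEAREST))
E
python3 zoom.py A1 202 114 160 160 4 && mv pics/A1_z202_114.png pics/A1z.png; python3 -c "
import cv2;im=cv2.imread('pics/A1z.png');cv2.imwrite('pics/A1z.png',cv2.resize(im,(600,600)))"
```

```text
(no output)
```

View pics/A1z.png

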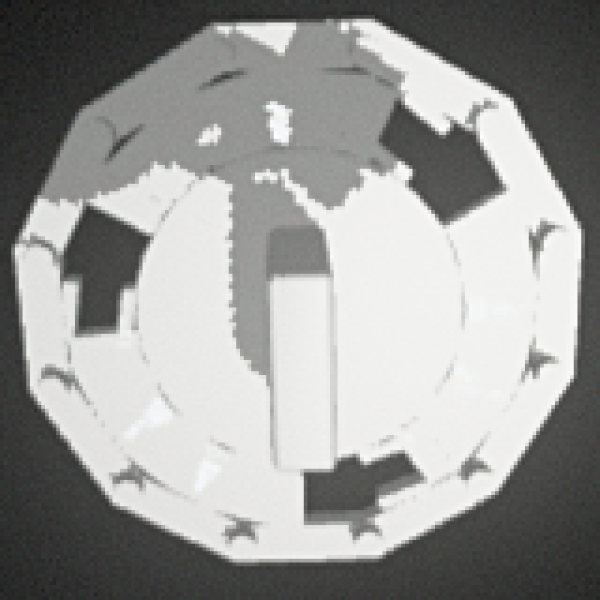

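```bash
python3 - <<'E'
from h import *
import pickle
d=pickle.load(open("pics/A1.pkl","rb"))
K,E=d["K"],d["E"]
im=cv2.imread("pics/A1.png")
g=np.array([[271,277],[329,275],[335,468],[275,468]])/3.75-.5+[202,114]
P=np.array([onplane(u,K,E,61) for u in g]); 
print(P.round(1), np.linalg.norm(P[0]-P[3]),np.linalg.norm(P[0]-P[1]))
ax=(P[0]+P[1]-P[2]-P[3])/2; print("fin centre",P.mean(0),"yaw",np.degrees(np.arctan2(ax[1],ax[0])))
# disc: outline at z~9.5
m=(im.max(2)>110).astype(np.uint8); 
n,l,st,cc=cv2.connectedComponentsWithStats(m)
i=l[225,240]; cnt=max(cv2.findContours((l==i).astype(np.uint8),cv2.RETR_EXTERNAL,cv2.CHAIN_APPROX_NONE)[0],key=cv2.contourArea)
h=cv2.convexHull(cnt)[:,0,:]
ap=cv2.approxPolyDP(h.reshape(-1,1,2),3,True)[:,0,:]
print(len(ap),ap.tolist())
W=np.array([onplane(u,K,E,9.5)[:2] for u in h.astype(float)])
c,(w,hh),a=cv2.minAreaRect(W.astype(np.float32)); print("disc c",c,w,hh,a, cv2.minEnclosingCircle(W.astype(np.float32)))
E
```

```text
[[ 439.7 -367.2   61. ]
 [ 445.5 -378.5   61. ]
 [ 404.5 -399.9   61. ]
 [ 398.6 -387.2   61. ]] 45.686278485033256 12.7061331101642
fin centre [ 422.08278197 -383.20980381   61.        ] yaw 26.71508069481412
12 [[301, 119], [338, 140], [357, 176], [355, 213], [335, 244], [296, 263], [263, 263], [233, 249], [210, 219], [205, 180], [222, 145], [257, 121]]
disc c (421.18865966796875, -383.7815246582031) 150.81588745117188 151.10508728027344 56.83121871948242 ((421.6155090332031, -383.4078369140625), 77.94790649414062)
```

```bash
cat > g1.py <<'E'
from v1 import *
C=R.from_euler('z',np.radians(26.75))
c=np.array([421.7,-383.3,0.])
pos,T=tool_for_carousel(C,c,0,0,g=42,lift=100)
ctrl.servo_line(pos,velocity=250,ori=T.as_rotvec())
pos,T=tool_for_carousel(C,c,0,0,g=42,lift=0)
ctrl.servo_line(pos,velocity=150)
s=telemetry.state();print(s["ee_pos"],s["wrist_force"])
ctrl.close_gripper(70)
s=telemetry.state();print(s["width"],s["wrist_force"],s["ft_torque"])
ctrl.servo_line(pos+[0,0,25],velocity=60); ctrl.wait(.3)
s=telemetry.state();print(s["width"],s["wrist_force"],s["ft_torque"])
snap("hand1")
E
python3 g1.py
```

```text
[ 422.35840766 -383.88351648   46.02640832] [0.05886863 0.26123622 0.74850199]
14.36603661858177 [-0.3171275  -0.13389078  4.34340028] [0.07641574 0.18012273 0.07981523]
14.25781098130511 [ 0.51619316 -0.41756205 -5.08290431] [0.04850239 0.01981053 0.0419962 ]
hand1 8.3583 [ 421.56540925 -383.13544205   69.71884533] [ 0.51619316 -0.41756205 -5.08290431]
```

View pics/hand1.png

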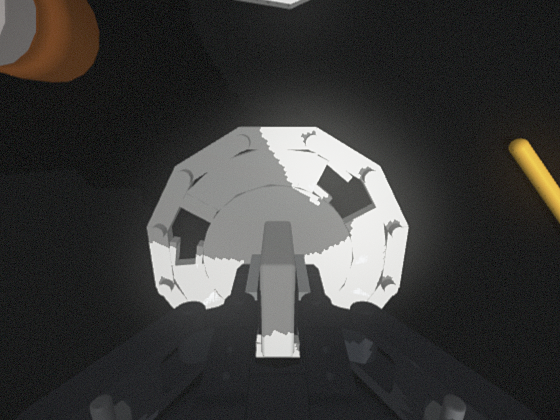

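```bash
cat > ovh.py <<'E'
from h import *
import pickle,sys
n=sys.argv[1]; q=list(map(float,sys.argv[2:6])) if len(sys.argv)>2 else [0,0,46.,0]
d=pickle.load(open(f"pics/{n}.pkl","rb")); K,X=d["K"],d["X"]
im=cv2.imread(f"pics/{n}.png"); x0,y0,w,h,s=140,110,280,210,2.8
z=cv2.resize(im[y0:y0+h,x0:x0+w],None,fx=s,fy=s,interpolation=cv2.INTER_CUBIC)
def c2t(P,q):
    # carousel frame -> tool frame: Cx=-ty, Cy=tx... Cz=-tz ; offset q0,q1, underside z q2, yaw q3 deg
    P=R.from_euler('z',q[3],degrees=True).apply(P)
    return np.c_[P[:,1]*-1*-1, -P[:,0], -P[:,2]]*[ -1,1,1] + [q[0],q[1],q[2]] 
def sq(a):
    a=np.radians(a); r=np.array([np.cos(a),np.sin(a),0]);t=np.array([-np.sin(a),np.cos(a),0])
    return np.array([54*r+9.75*(i*r+j*t)+[0,0,9.5] for i,j in [(-1,-1),(1,-1),(1,1),(-1,1)]])
def dr(P,col):
    u=(proj(c2t(P,q),K,X)+.5-[x0,y0])*s
    cv2.polylines(z,[np.round(u*8).astype(np.int32)],True,col,1,cv2.LINE_AA,3)
for a in (70,190,310): dr(sq(a),(0,0,255))
dr(np.array([[24,7.5,61],[-24,7.5,61],[-24,-7.5,61],[24,-7.5,61]]),(0,255,0))
a=np.radians(np.arange(12)*30+15);dr(np.c_[np.cos(a),np.sin(a),a*0]*[75/np.cos(np.pi/12)]*2*.5+[0,0,9.5],(255,0,0))
cv2.imwrite(f"pics/{n}_ov.png",z)
E
python3 ovh.py hand1
```

```text
(no output)
```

View pics/hand1_ov.png

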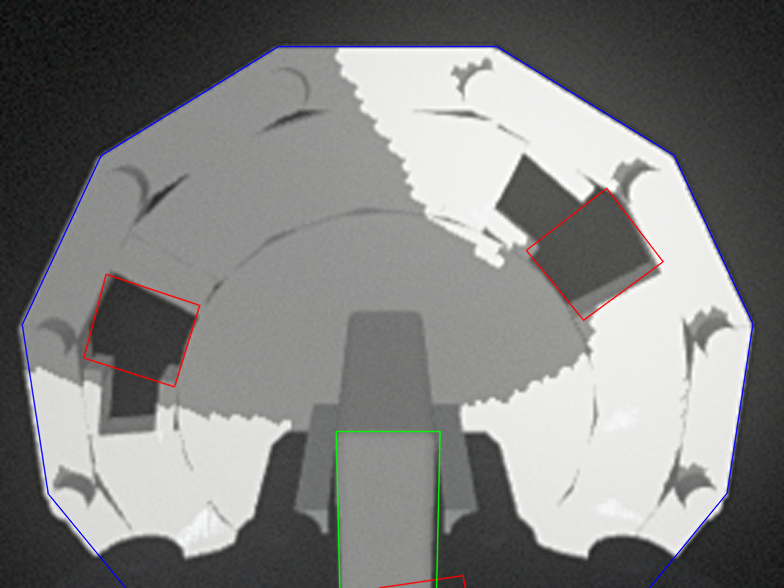

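```bash
cat > fit2.py <<'E'
from fitface import *
from plant import viewer
mt=np.array([(323.6,222.4),(296.6,203.5),(292.1,233.5)])-.5;ms=np.array([(218.9,196),(253.9,211.3),(249.4,174)])-.5
t=viewer.snapshot("top"); s=viewer.snapshot("scene")
cv2.imwrite("pics/top1.png",t["image"][:,:,::-1]);cv2.imwrite("pics/scene1.png",s["image"][:,:,::-1])
def f3(q):
    P=studpts(q[:4]); o=[f(q[:4])/.3]
    for m,c,i in ((mt,t,4),(ms,s,7)):
        o.append((proj(P+q[i:i+3],c["camera_matrix"],c["extrinsics"])-m).ravel()/.4)
    return np.r_[tuple(o)+(q[4:]/2,)]
r3=least_squares(f3,np.r_[r.x,np.zeros(6)],x_scale=np.r_[10,10,.1,.1,np.full(6,5)])
print(np.round(r3.x,3),np.degrees(r3.x[2:4]),np.round(r3.fun,1))
J=r3.jac; print("sd",np.sqrt(np.diag(np.linalg.inv(J.T@J)))[:4]*[1,1,57.3,57.3])
np.save("face2.npy",r3.x[:4])
E
python3 fit2.py
```

```text
[ 5.21125555e+02 -2.76104649e+01  2.99106005e+00  4.41108663e-01] [171.3751169   25.27366468] [-0.   0.8  0.4 -0.2 -0.2 -0.  -0.4 -0.2  0.2 -0.3 -0.3  0.2]
[ 5.21558311e+02 -2.80251648e+01  2.99388145e+00  4.27450615e-01
 -1.10336441e+00] [171.53677158  24.4911162 ] [-0.   0.6  0.1 -0.1 -0.   0.  -0.2 -0.4 -0.1 -0.2  0.2  0. ]
[ 5.21294e+02 -2.76300e+01  2.99200e+00  4.39000e-01 -2.12500e+00
  1.37400e+00 -5.43000e-01 -4.51000e-01  6.51000e-01  2.08000e-01] [171.41574366  25.16058148] [-0.1  2.6  1.3 -0.9 -0.8 -0.1 -1.2 -0.6  0.5 -1.  -0.9  0.6  1.4  0.4
 -0.7 -0.2 -0.4 -0.7 -0.4  0.  -0.2  0.2  0.5 -0.1 -1.1  0.7 -0.3 -0.2
  0.3  0.1]
sd [0.93750927 0.15434626 0.16672642 0.57611913]
```

```bash
cat > go1.py <<'E'
from v1 import *
p=np.load("face2.npy"); hg,F=basepose(p); c=hg+F.apply([0,0,65])
G=43.0 # g+3=46
def pose(lift,phi=260.,dx=0,dy=0,tw=0):
    """dx,dy: shift in tool x,y"""
    pos,T=tool_for_carousel(F,c,np.radians(phi+tw),0,g=G,lift=lift)
    M=T.as_matrix(); return pos+M[:,0]*dx+M[:,1]*dy, T.as_rotvec()
if __name__=="__main__":
    s=telemetry.state()
    e=s["ee_pos"]; ctrl.servo_line([e[0],e[1],300],velocity=300)
    ctrl.move_pose(*pose(80)); 
    a,b=pose(25); ctrl.servo_line(a,velocity=120,ori=b); ctrl.wait(.3)
    s=telemetry.state(); print(a,s["ee_pos"],b,s["tool_rot"]); snap("ins1")
E
python3 go1.py; python3 ovh.py ins1
```

```text
[578.46790171 -36.260334   218.09628834] [578.92178195 -36.27212477 218.58028732] [ 3.02076126 -0.49424249 -0.68304066] [ 3.02123417 -0.49440244 -0.68140619]
ins1 11.775 [578.92178195 -36.27212477 218.58028732] [ 0.98072936  0.15061865 -4.80909335]
```

View pics/ins1_ov.png

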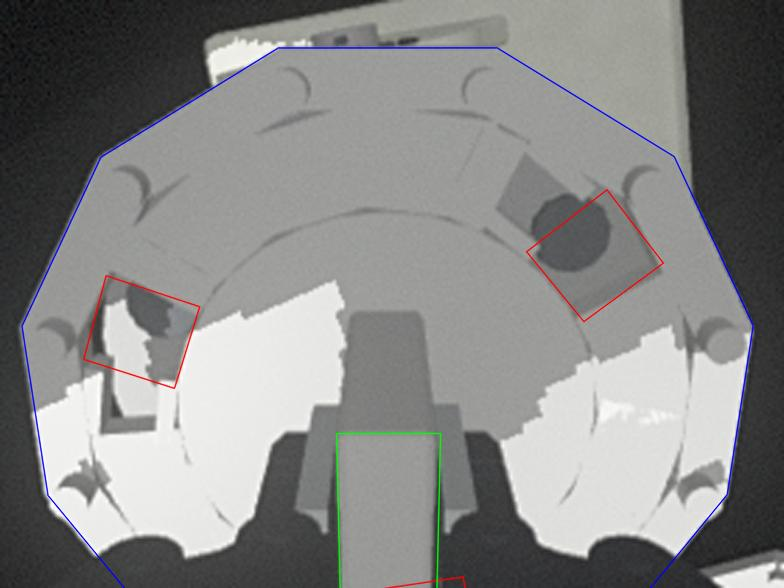

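```bash
cat >> ovh.py <<'E'
if len(sys.argv)>6:
    L=float(sys.argv[6]); t=np.linspace(0,2*np.pi,60)
    for a in (70,190,310):
        a=np.radians(a); o=np.array([54*np.cos(a),54*np.sin(a),16-L])
        dr(o+np.c_[9*np.cos(t),9*np.sin(t),0*t],(0,255,255))
        print(proj(c2t(o[None],q),K,X))
        u=proj(c2t(np.array([o,o+[1,0,0],o+[0,1,0]]),q),K,X); print("px per mm Cx",u[1]-u[0],"Cy",u[2]-u[0])
    cv2.imwrite(f"pics/{n}_ov.png",z)
E
python3 ovh.py ins1 0 0 46 0 25.6
```

```text
[[198.13941045 216.95809657]]
px per mm Cx [-0.13709602 -1.47540448] Cy [-1.56875986e+00  1.44551717e-03]
[[290.84199555 310.83817603]]
px per mm Cx [ 0.0197961  -1.16973205] Cy [-1.39642484  0.0016007 ]
[[344.44067405 192.22260498]]
px per mm Cx [ 0.11760447 -1.56095307] Cy [-1.61259228e+00  1.39096698e-03]
```

View pics/ins1_ov.png

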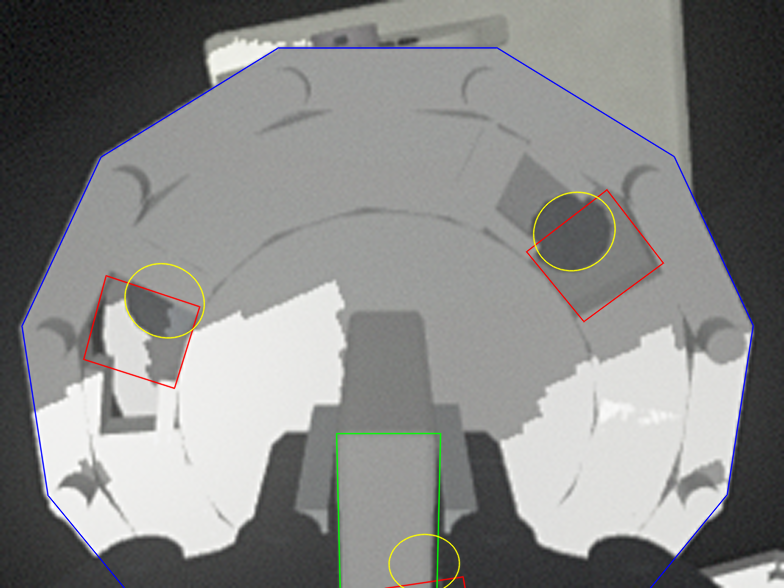

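```bash
cat > go2.py <<'E'
from go1 import *
a,b=pose(19); ctrl.servo_line(a,velocity=60,ori=b); ctrl.wait(.3)
s=telemetry.state(); print((s["ee_pos"]-a)@R.from_rotvec(b).as_matrix()); snap("ins2")
E
python3 go2.py; python3 ovh.py ins2 0 0 46 0 19.5; python3 - <<'E'
import cv2,numpy as np
im=cv2.imread("pics/ins2.png")
a=im[195:275,160:220];b=im[160:240,305:385]
r=lambda i:cv2.resize(i,None,fx=5,fy=5,interpolation=cv2.INTER_NEAREST)
cv2.imwrite("pics/ins2z.png",np.hstack([r(a),r(b)]))
E
```

```text
[ 0.03644526 -0.00667368 -0.10273021]
ins2 12.375 [576.0219216  -35.89085534 212.74280064] [-0.16241844  0.65693338 -4.79106555]
[[195.63041548 220.36045496]]
px per mm Cx [-0.14591199 -1.51637237] Cy [-1.61865709e+00  1.50361552e-03]
[[291.23142661 316.50582815]]
px per mm Cx [ 0.02096907 -1.19387198] Cy [-1.43582391  0.00166444]
[[346.64678538 194.91490973]]
px per mm Cx [ 0.12548868 -1.60722159] Cy [-1.66536352e+00  1.44613955e-03]
```

View pics/ins2_ov.png

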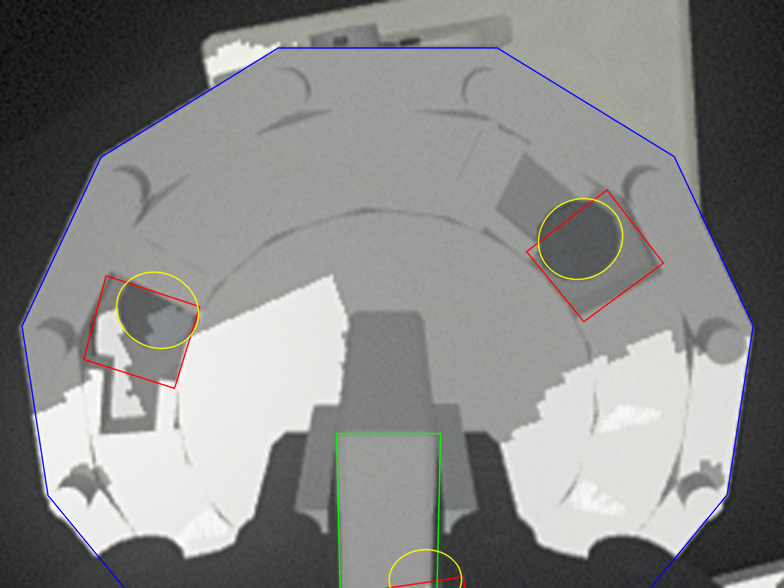

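View pics/ins2z.png

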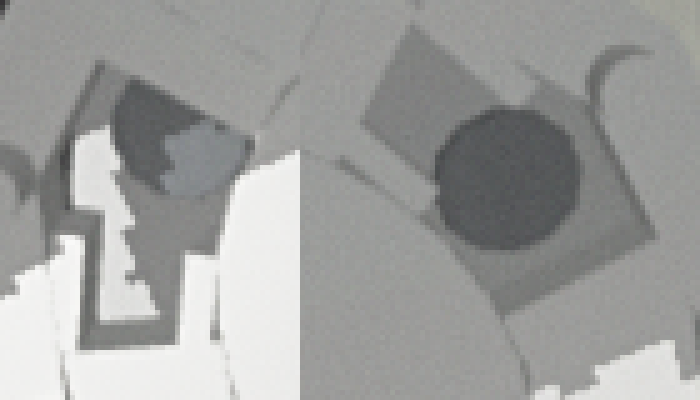

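```bash
cat > go3.py <<'E'
from go1 import *
f0=None
for L in [17,14,11,8,5,3,1.5,0.5,-0.5,-1.5]:
    a,b=pose(L); ctrl.servo_line(a,velocity=40,ori=b); ctrl.wait(.1)
    s=telemetry.state(); M=R.from_rotvec(b).as_matrix(); f=s["wrist_force"]@M
    if f0 is None: f0=f
    e=(s["ee_pos"]-a)@M
    print(L,np.round(f-f0,2),np.round(s["ft_torque"]@M,2),np.round(e,2))
    if f0[2]-f[2]>8 : break
snap("ins3")
E
python3 go3.py; python3 ovh.py ins3 0 0 46 0 0
```

```text
17 [0. 0. 0.] [0.18 0.94 0.01] [-0.01 -0.02 -0.  ]
14 [-0.12 -0.4   0.37] [0.13 0.9  0.05] [-0.   -0.    0.02]
11 [ 0.48  0.69 -0.42] [ 0.15  0.91 -0.03] [-0.02 -0.02  0.02]
8 [0.31 0.3  0.28] [ 0.15  0.9  -0.05] [-0.02  0.01  0.01]
5 [-0.13  0.58  0.09] [ 0.12  0.89 -0.  ] [-0.01  0.02  0.02]
3 [ 0.07  0.03 -0.86] [ 0.13  0.88 -0.  ] [-0.01 -0.03 -0.02]
1.5 [-0.2  -0.07  0.22] [ 0.17  0.92 -0.03] [ 0.01 -0.01  0.  ]
0.5 [ 0.33 -1.17 -0.36] [0.19 0.96 0.01] [ 0.07 -0.02 -0.08]
-0.5 [-2.7   1.2  -6.88] [0.04 0.66 0.01] [ 0.05 -0.06 -0.73]
-1.5 [-2.78  1.67 -9.68] [-0.03  0.68  0.03] [ 0.38 -0.16 -1.27]
ins3 15.925 [568.23176411 -34.62354481 195.0943686 ] [ 1.1596311  -1.04023148  5.6209305 ]
[[186.42078687 232.85032683]]
px per mm Cx [-0.18064314 -1.66362349] Cy [-1.80184641e+00  1.73047040e-03]
[[292.63989211 336.97818243]]
px per mm Cx [ 0.0254847 -1.277013 ] Cy [-1.57814682  0.00190914]
[[354.78157666 204.83909582]]
px per mm Cx [ 0.15676683 -1.77515825] Cy [-1.85991330e+00  1.66230407e-03]
```

View pics/ins3_ov.png

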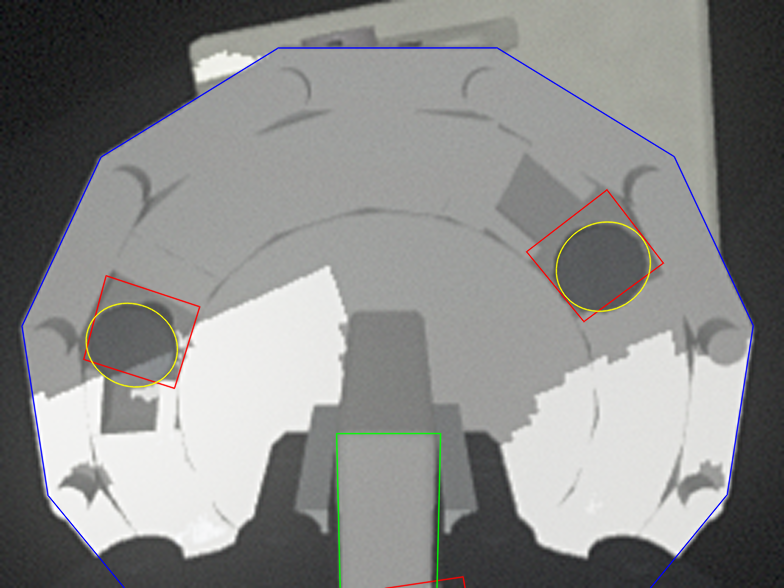

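```bash
cat > go4.py <<'E'
from go1 import *
for ph in [260,256,252,248,245,243,242,241,240,239,238,237]:
    a,b=pose(-.3,phi=ph); ctrl.move_pose(a,b); ctrl.wait(.1)
    s=telemetry.state(); M=R.from_rotvec(s["tool_rot"]).as_matrix(); f=s["wrist_force"]@M; t=s["ft_torque"]@M
    Ra=R.from_rotvec(b).inv()*R.from_rotvec(s["tool_rot"])
    print(ph,round(s["time"],2),np.round(f,1),np.round(t,2),np.round((s["ee_pos"]-a)@M,2),np.round(np.degrees(Ra.as_rotvec()),2))
    if abs(t[2])>1.2 or np.linalg.norm(f)>30: break
snap("turn1")
E
python3 go4.py; python3 ovh.py turn1 0 0 46 0 0
```

```text
260 16.32 [ 0.6 -1.3 -2.3] [0.11 1.06 0.04] [ 0.22 -0.05 -0.16] [0.01 0.04 0.  ]
256 16.68 [ 2.6 -1.3 -1.9] [ 0.56  1.38 -0.01] [ 0.22 -0.23 -0.15] [ 0.02  0.04 -0.1 ]
252 17.02 [ 3.1 -3.2 -2.2] [ 0.82  1.4  -0.09] [ 0.11 -0.27 -0.13] [ 0.02  0.03 -0.13]
248 17.38 [ 0.5 -3.6 -2.3] [ 1.06  1.3  -0.16] [-0.03 -0.26 -0.14] [ 0.02  0.01 -0.12]
245 17.73 [ 1.5 -3.9 -3. ] [ 1.22  1.22 -0.21] [-0.08 -0.34 -0.13] [ 0.03  0.01 -0.09]
243 18.07 [ 0.6 -4.1 -2.4] [ 1.3   1.18 -0.23] [-0.08 -0.37 -0.17] [ 0.04  0.01 -0.09]
242 18.43 [ 1.2 -4.2 -2.2] [ 1.35  1.19 -0.29] [-0.07 -0.49 -0.14] [ 0.05  0.01 -0.1 ]
241 18.77 [-0.2 -3.9 -3.2] [ 1.33  1.14 -0.25] [-0.05 -0.46 -0.15] [ 0.05  0.01 -0.09]
240 19.12 [ 1.8 -2.7 -3.9] [ 0.98  1.09 -0.54] [ 0.    0.02 -0.12] [-0.    0.01 -0.05]
239 19.48 [ 2.4 -2.1 -4.7] [ 0.85  1.25 -1.25] [ 0.08  0.03 -0.12] [-0.01  0.02 -0.04]
turn1 19.475 [567.91717701 -34.73422424 195.28434048] [ 4.86356525 -0.1328615   2.89059175]
[[186.41944791 232.69880081]]
px per mm Cx [-0.1805264 -1.6643742] Cy [-1.80189023e+00  1.41441811e-03]
[[292.65662991 336.9128566 ]]
px per mm Cx [ 0.02550374 -1.27791436] Cy [-1.57876208e+00  1.40016365e-03]
[[354.82399452 204.69884412]]
px per mm Cx [ 0.15678711 -1.77626635] Cy [-1.86081254e+00  1.40999683e-03]
```

View pics/turn1_ov.png

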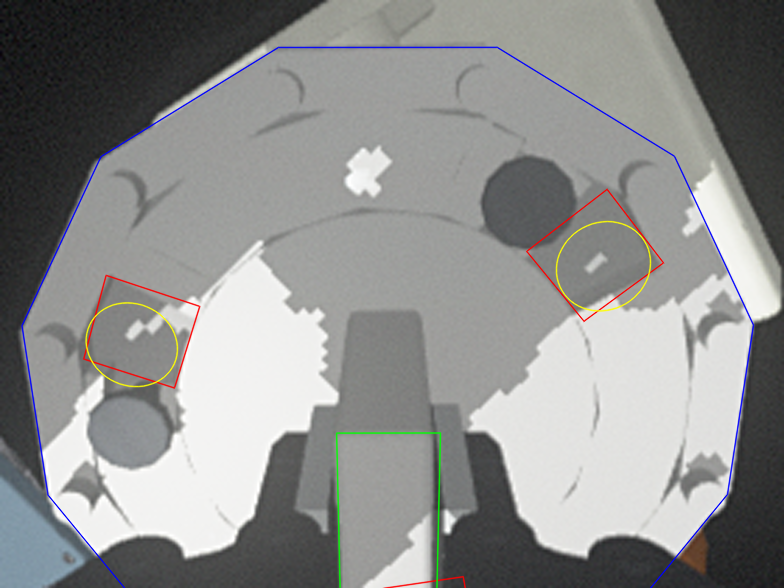

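```bash
cat > go5.py <<'E'
from go1 import *
import sys
t0,t1=float(sys.argv[1]),float(sys.argv[2])
def posetilt(t,lift=-.3,phi=240.):
    hg,F=basepose([*p[:3],np.radians(t)])
    a,T=tool_for_carousel(F,hg+F.apply([0,0,65]),np.radians(phi),0,g=G,lift=lift)
    return a,T.as_rotvec()
if __name__=="__main__":
    for t in np.linspace(t0,t1,max(2,int(abs(t1-t0)/1.5)+1)):
        a,b=posetilt(t); ctrl.servo_line(a,velocity=40,ori=b)
        s=telemetry.state(); M=R.from_rotvec(s["tool_rot"]).as_matrix()
        f=s["wrist_force"]@M; tq=s["ft_torque"]@M
        print(round(t,1),round(s["time"],2),np.round(f,1),np.round(tq,2),np.round((s["ee_pos"]-a)@M,2))
        if np.linalg.norm(f)>60: break
    ctrl.wait(.3); snap("tilt1")
E
python3 go5.py 25.16 36; python3 ovh.py tilt1 0 0 46 0 0
```

```text
25.2 19.77 [ 0.8 -3.1 -4.9] [ 0.82  1.21 -0.5 ] [ 0.07  0.13 -0.1 ]
26.7 20.02 [-0.7 -2.8 -8. ] [ 0.55  0.95 -0.43] [ 0.08  0.13 -0.35]
28.3 20.27 [ 0.6 -1.4 -6.1] [ 0.62  0.93 -0.46] [ 0.14  0.11 -0.35]
29.8 20.52 [ 0.4 -2.2 -6.3] [ 0.67  1.06 -0.45] [ 0.22  0.1  -0.33]
31.4 20.77 [ 1.2 -2.  -6.6] [ 0.73  1.15 -0.44] [ 0.25  0.07 -0.25]
32.9 21.02 [ 0.9 -3.1 -6.7] [ 0.82  1.23 -0.39] [ 0.33  0.07 -0.22]
34.5 21.27 [ 2.5 -2.7 -7.1] [ 0.8   1.24 -0.4 ] [ 0.44 -0.03 -0.21]
36.0 21.52 [ 1.8 -2.9 -7.8] [ 0.84  1.28 -0.41] [ 0.52 -0.03 -0.19]
tilt1 21.825 [586.0656428  -37.63169195 184.44682925] [ 8.08177029 -0.20015436  2.93041077]
[[186.32242054 232.79595955]]
px per mm Cx [-0.18042745 -1.6648782 ] Cy [-1.80259626e+00  1.10186061e-03]
[[292.58773408 337.05524184]]
px per mm Cx [ 0.02566493 -1.27821733] Cy [-1.57932265e+00  1.14178936e-03]
[[354.79385493 204.81762589]]
px per mm Cx [ 0.15707351 -1.77673095] Cy [-1.86149109e+00  1.08229964e-03]
```

View pics/tilt1_ov.png

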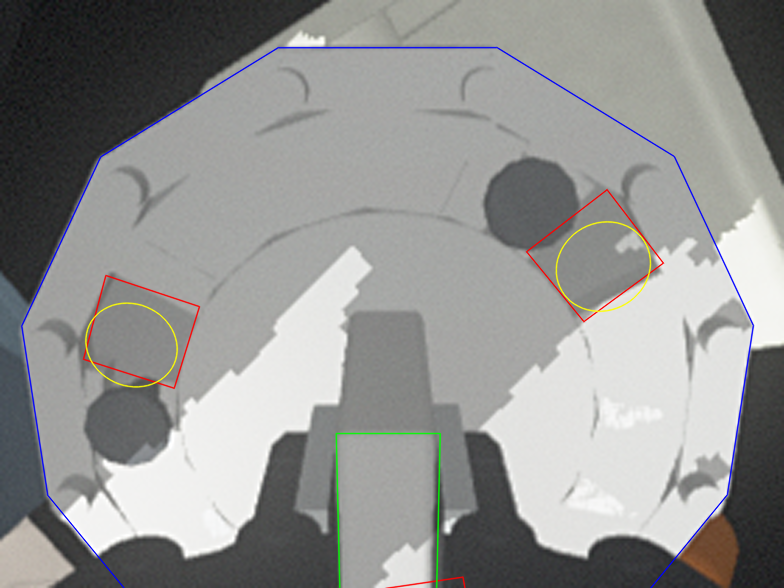

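```bash
cat > go6.py <<'E'
import sys; sys.argv=['',"0","0"]
from go5 import *
a,b=posetilt(36,phi=238.8); ctrl.move_pose(a,b); ctrl.wait(.2)
s=telemetry.state(); print((s["ft_torque"]@R.from_rotvec(s["tool_rot"]).as_matrix()).round(2))
a,b=posetilt(36,phi=240); ctrl.move_pose(a,b); ctrl.wait(.1)
ctrl.let_go(); ctrl.wait(.2)
M=R.from_rotvec(b).as_matrix()
ctrl.servo_line(a-M[:,2]*95,velocity=120); ctrl.wait(.3); snap("done1")
E
python3 go6.py
```

```text
[ 0.74  1.49 -1.26]
done1 24.8083 [640.60153329 -45.69588542 261.20530267] [ 0.53411233 -0.51427042  0.36391924]
```

View pics/done1.png

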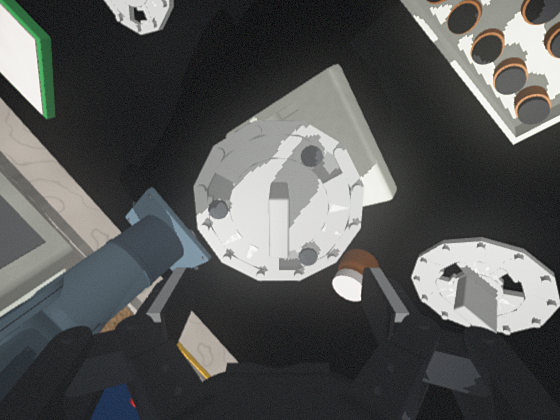

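```bash
cat > zz.py <<'E'
import cv2,numpy as np,sys
n=sys.argv[1]; pts=eval(sys.argv[2])
im=cv2.imread(f"pics/{n}.png")
cv2.imwrite(f"pics/{n}_s.png",np.hstack([cv2.resize(im[y-16:y+16,x-16:x+16],(256,256),interpolation=cv2.INTER_NEAREST) for x,y in pts]))
E
python3 zz.py done1 "[(309,257),(310,156),(219,209)]"
```

```text
(no output)
```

View pics/done1_s.png

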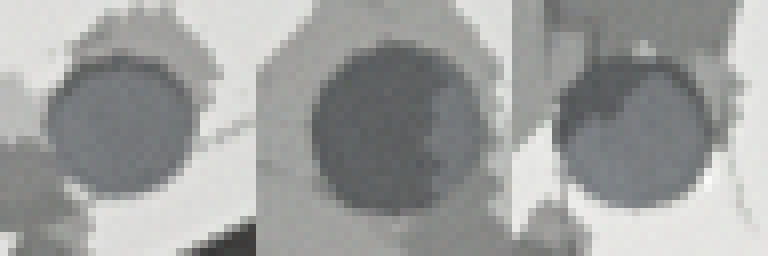

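```bash
cat > ft.py <<'E'
from h import *
import pickle
d=pickle.load(open("pics/done1.pkl","rb")); m=np.array([(307.6,256.5),(311.4,155.6),(217.6,209.2)])
p=np.load("face2.npy")
for free in (0,1):
    g=(lambda q:[p[0],p[1],p[2],q[0]]) if not free else (lambda q:[q[1],q[2],p[2],q[0]])
    f=lambda q:(proj(studpts(g(q)),d["K"],d["E"])-m).ravel()
    r=least_squares(f,[.61] if not free else [.61,p[0],p[1]],x_scale=[.1] if not free else [.1,10,10]); print(np.degrees(r.x[0]),r.x,r.fun.round(2))
E
python3 ft.py
```

```text
36.78894037283462 [0.64208814] [ 0.17  0.11 -0.01 -0.37 -0.43  0.  ]
37.49213083543861 [  0.65436113 519.96172142 -27.77588543] [ 0.21  0.03 -0.06 -0.21 -0.21  0.27]
```

```bash
cat > side.py <<'E'
from v1 import *
p=np.load("face2.npy"); hg,_=basepose(p)
best=[]
for side in (-1,1):
  for el in (35,45,55):
    for roll in range(0,360,30):
      for dist in (190,):
        e=np.radians(el); B=R.from_euler('z',p[2])
        # side dir in base frame: +y(base) = -world y
        n=B.apply([0,-side*np.cos(e),0])+np.array([0,0,np.sin(e)])
        tz=-n; up=np.cross(tz,[0,0,1.]);up/=np.linalg.norm(up); 
        tx=R.from_rotvec(np.radians(roll)*tz).apply(up)
        M=np.c_[tx,np.cross(tz,tx),tz]
        q=ctrl.ik(hg+n*dist,R.from_matrix(M).as_rotvec())
        if q is not None: best.append((side,el,roll,np.abs(q-telemetry.state()["joint_pos"]).max().round(2),np.round(q,2)))
for b in best: print(*b)
E
python3 side.py
python3 - <<'E'
import cv2
for n in ("scene1","top1"): pass
E
```

```text
-1 35 0 1.4 [ 1.07  0.81 -0.55  1.66 -0.48  1.25  0.69]
-1 35 30 0.94 [ 1.    0.79 -0.46  1.67 -0.55  1.27  0.23]
-1 35 60 0.83 [ 0.94  0.77 -0.36  1.67 -0.6   1.3  -0.25]
-1 35 90 0.77 [ 0.88  0.76 -0.27  1.68 -0.66  1.32 -0.73]
-1 35 120 0.78 [ 0.75  0.74 -0.09  1.68 -0.75  1.38 -1.17]
-1 35 150 0.89 [ 0.57  0.75  0.16  1.7  -0.87  1.47 -1.59]
-1 35 180 1.26 [ 0.32  0.81  0.54  1.71 -1.03  1.64 -1.97]
-1 35 210 1.65 [ 0.11  0.97  0.9   1.73 -1.2   1.86 -2.36]
-1 35 240 3.25 [ 1.28  0.95 -0.91  1.65 -0.2   1.19  2.54]
-1 35 270 2.76 [ 1.26  0.94 -0.88  1.65 -0.23  1.19  2.05]
-1 35 300 2.32 [ 1.19  0.88 -0.76  1.66 -0.33  1.21  1.61]
-1 35 330 1.87 [ 1.12  0.84 -0.64  1.66 -0.42  1.23  1.17]
-1 45 0 1.32 [ 0.98  0.66 -0.53  1.73 -0.45  1.17  0.61]
-1 45 30 0.84 [ 0.92  0.64 -0.43  1.73 -0.51  1.19  0.13]
-1 45 60 0.78 [ 0.85  0.62 -0.33  1.74 -0.56  1.21 -0.34]
-1 45 90 0.78 [ 0.78  0.61 -0.24  1.74 -0.61  1.23 -0.83]
-1 45 120 0.79 [ 0.66  0.6  -0.07  1.75 -0.69  1.27 -1.28]
-1 45 150 1.03 [ 0.55  0.6   0.08  1.76 -0.76  1.31 -1.74]
-1 45 180 1.43 [ 0.3   0.64  0.42  1.77 -0.9   1.
[... 2376 characters left out ...]
 1.84  2.38]
1 55 0 2.6 [ 0.19  0.82 -1.08  1.63  0.97  1.75  1.89]
1 55 30 2.26 [-0.11  0.62 -0.56  1.65  0.72  1.51  1.56]
1 55 60 1.76 [-0.15  0.61 -0.5   1.65  0.7   1.49  1.05]
1 55 90 1.26 [-0.19  0.59 -0.45  1.65  0.67  1.47  0.55]
1 55 120 0.74 [-0.2   0.59 -0.42  1.65  0.66  1.46  0.03]
1 55 150 0.7 [-0.32  0.57 -0.26  1.66  0.59  1.41 -0.43]
1 55 180 0.7 [-0.4   0.56 -0.15  1.66  0.55  1.38 -0.92]
1 55 210 0.71 [-0.46  0.55 -0.06  1.67  0.51  1.36 -1.41]
1 55 240 1.19 [-0.53  0.55  0.04  1.67  0.47  1.34 -1.9 ]
1 55 270 1.69 [-0.58  0.55  0.11  1.68  0.44  1.32 -2.39]
1 55 300 1.65 [-1.18  0.83  1.09  1.71 -0.15  1.2  -2.36]
1 55 330 3.13 [ 0.19  0.82 -1.08  1.63  0.97  1.75  2.42]
```

```bash
cat > side2.py <<'E'
from v1 import *
p=np.load("face2.npy"); hg,_=basepose(p)
e=np.radians(35); B=R.from_euler('z',p[2])
n=B.apply([0,-np.cos(e),0])+np.array([0,0,np.sin(e)])
tz=-n; tx=-np.cross(tz,[0,0,1.]); tx/=np.linalg.norm(tx)
M=np.c_[tx,np.cross(tz,tx),tz]; rv=R.from_matrix(M).as_rotvec()
ee=telemetry.state()["ee_pos"]
for z in (90,60,30):
    try: ctrl.servo_line(ee+[0,0,z],velocity=250); break
    except ctrl.Unreachable: print("no",z)
ctrl.move_pose(hg+n*190+[0,60,90],rv)
ctrl.servo_line(hg+n*190,velocity=200); ctrl.wait(.3); snap("side1")
E
python3 side2.py; python3 -c "
import cv2
im=cv2.imread('pics/side1.png');cv2.imwrite('pics/side1r.png',im[::-1,::-1])"
```

```text
no 90
no 60
no 30
side1 26.8333 [544.78860878 127.04632206 204.53816215] [ 0.57145648  0.77124943 -0.42654092]
```

View pics/side1r.png

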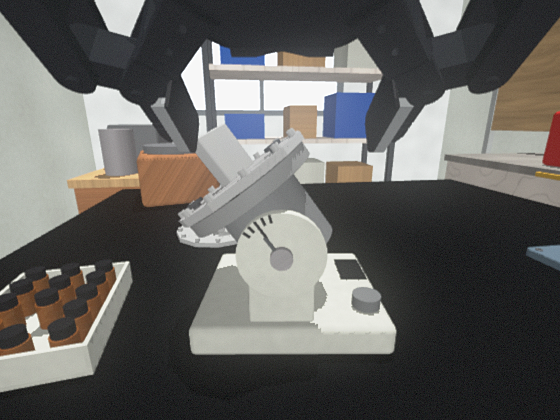

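```bash
python3 zoom.py side1r 170 115 175 165 4 && python3 -c "
import cv2
im=cv2.imread('pics/side1r.png')
cv2.imwrite('pics/dial.png',cv2.resize(im[205:275,230:330],None,fx=8,fy=8,interpolation=cv2.INTER_CUBIC))"
```

```text
(no output)
```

View pics/dial.png

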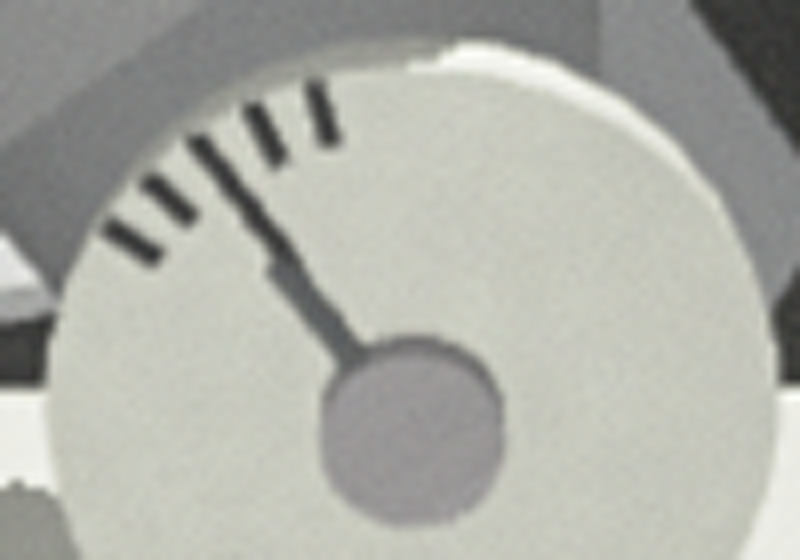

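View pics/side1r_z170_115.png

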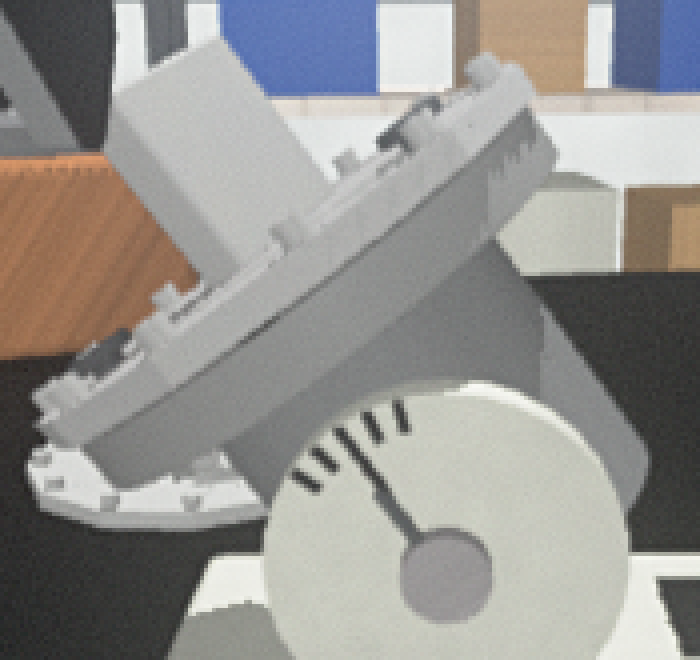

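```bash
cat > go7.py <<'E'
import sys; sys.argv=['',"0","0"]
from go5 import *
s=telemetry.state(); ctrl.servo_line(s["ee_pos"]+[0,60,90],velocity=300)
T0=36.6
a,b=posetilt(T0); M=R.from_rotvec(b).as_matrix()
ctrl.move_pose(a-M[:,2]*90,b)
ctrl.servo_line(a,velocity=150)
ctrl.close_gripper(40); ctrl.wait(.1)
def rep(t):
    s=telemetry.state(); M=R.from_rotvec(s["tool_rot"]).as_matrix()
    print(t,round(s["time"],2),round(s["width"],1),np.round(s["wrist_force"]@M,1),np.round(s["ft_torque"]@M,2))
rep("closed")
for t in (35.9,35.2,34.5):
    a,b=posetilt(t); ctrl.servo_line(a,velocity=30,ori=b); rep(t)
a,b=posetilt(t,phi=238.8); ctrl.move_pose(a,b); ctrl.wait(.2); rep("twist")
a,b=posetilt(t); ctrl.move_pose(a,b)
ctrl.let_go(); ctrl.wait(.1)
M=R.from_rotvec(b).as_matrix()
ctrl.servo_line(a-M[:,2]*95,velocity=150); ctrl.wait(.3); snap("done2")
E
python3 go7.py; python3 zz.py done2 "[(309,257),(310,156),(219,209)]"
```

```text
closed 29.88 14.5 [-0.2  0.9 -2.2] [ 0.28  1.02 -0.13]
35.9 30.12 14.6 [ 5.5 -3.5 -2.8] [ 0.69  1.57 -0.12]
35.2 30.38 14.4 [ 5.9 -3.3 -3.3] [ 0.75  1.87 -0.21]
34.5 30.62 14.7 [ 6.6 -4.9 -3.8] [ 0.96  2.01 -0.23]
twist 31.07 14.4 [ 7.4 -4.  -3.5] [ 0.87  2.17 -0.96]
done2 33.1917 [636.14616224 -44.98871517 264.20324153] [-0.58256719 -0.67477442 -0.33461536]
```

View pics/done2_s.png

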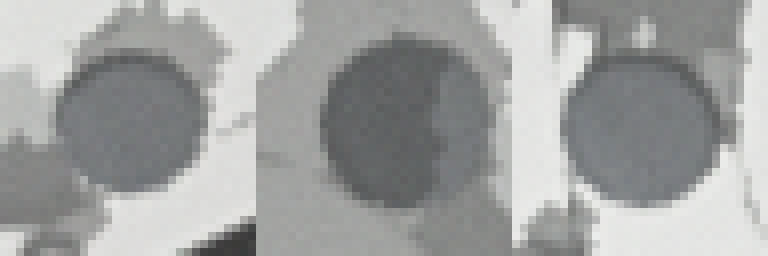

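View pics/done2.png

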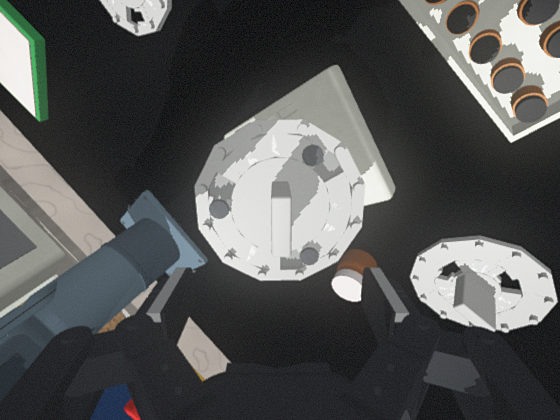

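```bash
sed -e 's/done1/done2/' -e 's/(307.6,256.5),(311.4,155.6),(217.6,209.2)/(308.7,256.0),(312.2,154.9),(218.6,208.9)/' ft.py > ft2.py; python3 ft2.py
sed -i 's/"side1"/"side2"/' side2.py; python3 side2.py;  python3 -c "
import cv2
im=cv2.imread('pics/side2.png')[::-1,::-1];cv2.imwrite('pics/side2r.png',im)
cv2.imwrite('pics/dial2.png',cv2.resize(im[205:275,230:330],None,fx=8,fy=8,interpolation=cv2.INTER_CUBIC))"
```

```text
35.97230294541557 [0.62783513] [ 0.09  0.2   0.25 -0.34 -0.56  0.  ]
37.20390832986421 [  0.64933069 519.04658746 -27.74654177] [ 0.1  -0.05  0.07 -0.2  -0.24  0.33]
no 90
no 60
side2 35.475 [544.80103982 127.0330424  204.51287048] [-0.53582786  0.38310819  0.35818438]
```

View pics/dial2.png

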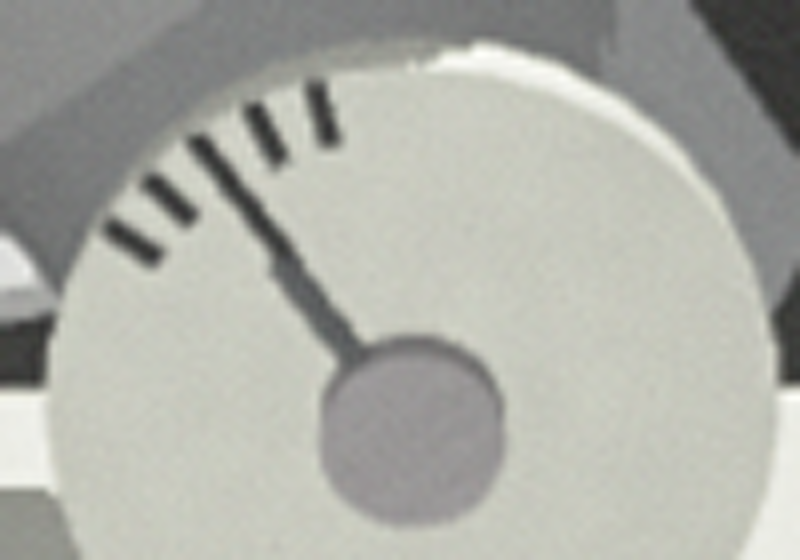

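View pics/side2r.png

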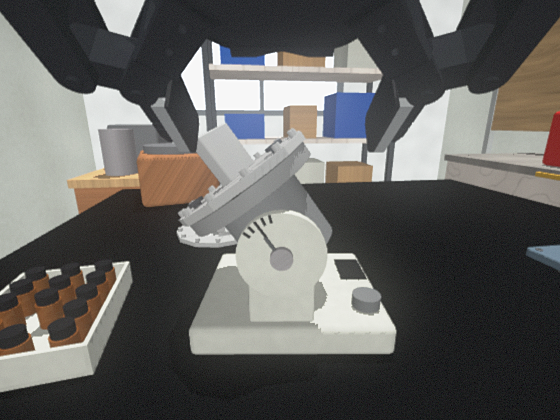

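```bash
python3 zoom.py side2r 170 115 175 165 4; python3 - <<'E'
from plant import workorder,telemetry,viewer
import cv2
t=viewer.snapshot("top");cv2.imwrite("pics/top2.png",t["image"][:,:,::-1])
s=telemetry.state();print(s["time"],s["wrist_force"],s["width"])
E
```

```text
35.575 [ 0.12888628  0.02712766 -0.28289767] 85.30107614133892
```

View pics/side2r_z170_115.png

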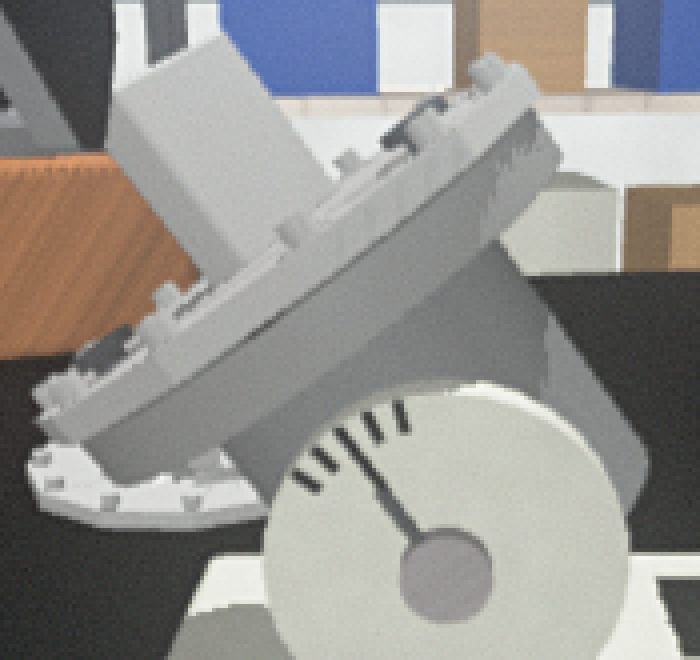

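View pics/top2.png

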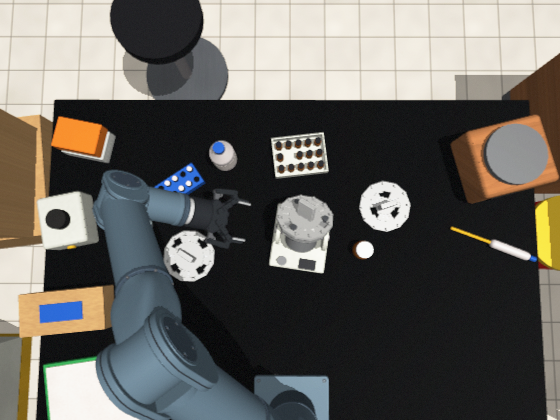

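```bash
python3 -c "
from plant import workorder
print(workorder.hand_in())"
```

```text
the job is handed in; nothing more can be done
None
```

I fitted carousel_a (three slots on the 54 mm circle) over the studs, turned it clockwise to its stop, and tilted the head to about 35 degrees. I let go, moved the arm clear and handed the job in at 35.6 s.

**What the last checks showed**
- **Seating and lock:** In the last two pictures of the head, taken just before hand-in, the slab sits flush on the face. The stud heads stand over the narrow slot ends. The turning moment rose to about 1.25 N m at the stop. When I gripped the carousel a second time and twisted it, it was still at the stop.
- **Tilt:** The pointer lies almost on the long tick. Fitting the stud positions gave 36.0 degrees. A looser fit that also freed the hinge position gave 37.2 degrees, so those two disagree by about 1.2 degrees. Both are within 35 ± 3. My first setting read 36.8, so I nudged the head back before the final check.
- **Other things:** The other two carousels, the jar, the rack, the tray and the bottle look unmoved in the top view. The beaker was hidden under the arm there, so I could not check it directly. The wrist force read close to zero.

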